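# Find the rattling canister and hold it out for hand-over

### The arm

A 6-joint arm with a two-finger parallel gripper is mounted at the origin on the work surface. World frame = base frame: x ahead of the robot, y to its left, z up, the work surface at z = 0. Lengths are in m, angles in degrees, forces in N, time in s.
With the tool pointing down it reaches from about 0.35 to 0.875 m from the base axis. Payload 4.2 kg.
Tool frame: the origin (TCP) lies between the finger pads; the fingertips stand 17 mm ahead of it and the grasp point (between the pads) lies 2 mm behind it; z points along the fingers, y is the direction in which the jaws open and shut (so a half turn about z gives the same grasp; the last joint's range is limited). The gripper opens to 87 mm and grips with 3 to 60 N. Pads are 19 mm wide; open, the fingers measure 117 mm over their backs; the gripper's body (75 mm by 190 mm) begins 51 mm behind the grasp point.
Start: joints at [84.947, 22.042, 0.453, 0, -68.411, -14.817], TCP at [0.212, 0.588, 0.24] pointing down, gripper open.
Joint ranges: [-179.83, 179.83], [-69.29, 118.12], [-61.27, 80.66], [-181.25, 117.63], [-171.15, -9.14], [-177.46, 177.46]. Speed limits (degrees/s): [159.86, 159.86, 180, 180, 180, 180].

### API

Orientations are given as a 3x3 rotation matrix whose columns are the frame's x, y, z axes.
In Python, from station import r gives the robot as it stands.
- The arm moves only by the shell command python3 -m creep 'ROWS'. ROWS is JSON, a list of rows, each a list of 7 numbers: the opening, from 0 (shut) to 1 (fully open), then the shift along the tool's x, y, z scaled (see below), then the turn, a rotation vector about the tool's x, y, z scaled (see below). A call has 1 to 5 rows; each row is the pose to reach, as a shift and turn from the pose measured when the call began, along the tool's axes at that moment, turning the shorter way round; what a row does not reach only later rows make up. The controller multiplies each number of a shift by 300 mm and each number of a turn by 180 degrees. A row lasts 1/12 s, in which the tool goes at most 41.7 mm and 7.16 degrees, less where a joint would pass 70% of its speed; a pose out of reach is approached as far as the arm can. A call with a number of a shift or a turn outside -1 to 1 is refused whole. A call with a gripper value outside its range is refused whole. The fingers move at their own pace and stop on an object; the grip force is fixed at half the most. Time passes only in rows, so rows that repeat a pose let the fingers close. It gives the time, the measured TCP pose, the force and the opening at its end, in the units of the state.
- r.sense(): the state, without advancing time (a new reading comes with each control period).
- r.capture(name): name is "scene" or "top"; returns the picture (480x640x3 uint8, blue, green, red); there is no depth.
- r.camera_model(name): a dict with "mtx" (3x3 intrinsics, pixels), "R" (3x3) and "t" (3): a world point X has camera coordinates R X + t. Camera axes: x right, y down, z forward; pixel columns grow to the right and rows downward; lengths in m; the calibration is good to about 2 mm. A picture is of the moment at which its call begins. camera_model takes no time and is no camera call.
- r.finish_job(): hands the job in, once; it reports no verdict.
Trained networks look in the newest picture that a camera, given by its name, has taken for a name from the list of things; names that differ only in an ending like _2 or _b are one class to them, and where a whole thing is asked for, a point or a joint stands for the part that bears it (a point fixed in the world has none). Each returns a list of dicts, best first, with "score" (0 to 1); they miss things now and then, are a little off and sometimes report something else, mostly with a low value. They report only what shows in the picture. A call takes as long as a camera call. They do not tell look-alikes from the thing itself.
- r.recognise(camera, target): "rect" ([left, top, right, bottom] as shares, 0 to 1, of the picture: columns of its width, rows of its height, round what is visible of it).
- r.outline_of(camera, target): "pixels" (480x640 bool, what is visible of it) and "rect" ([left, top, right, bottom] as shares, 0 to 1, of the picture: columns of its width, rows of its height, round what is visible of it).
The state is a dict: "time_s": time; "joints": joint angles; "joint_velocities": joint speeds; "effort": joint torques, N m; "tcp_pos": TCP position; "ee_rot": TCP orientation; "wrist_force": force on the tool from outside, world axes, zero at the start; "moment": the same for the moment, N m; "gripper_width": opening from 0.0 (shut) to 1.0 (fully open).
Only numpy, scipy, OpenCV 4.12 (cv2) and the standard library are available. Lean on these libraries where they do the work, as an engineer would, in place of code of your own. Each camera call takes 0.05 s, during which the arm holds its last target.

### The job

One of the three sealed canisters has a loose ball inside: pick them up and shake them briskly from side to side, upright, to find the one that rattles, and leave the sound ones standing where they stood. Then hold the rattling one out over the hand-over tray, upright and still, about 10 cm above the tray, and finish while still holding it there: do not put it down or let go. Leave everything else on the bench alone.

Things in the scene. Friction and masses are not known exactly. Their poses are not given: they have to be found in the camera images.
- tin_left_mid (a point): The leftmost canister (largest y): closed round aluminium canister with a knurled lid, standing upright: drum 105 mm across, 52 mm tall; on the lid a round black grip knob 28 mm across, 38 mm tall, its top 90 mm above the bench; about 0.43 kg filled, all alike, weighing does not tell. This point lies on its axis at half of the whole height, 45 mm above its underside; z up
- tin_mid_mid (a point): The middle canister: closed round aluminium canister with a knurled lid, standing upright: drum 105 mm across, 52 mm tall; on the lid a round black grip knob 28 mm across, 38 mm tall, its top 90 mm above the bench; about 0.43 kg filled, all alike, weighing does not tell. This point lies on its axis at half of the whole height, 45 mm above its underside; z up
- tin_right_mid (a point): The rightmost canister (smallest y): closed round aluminium canister with a knurled lid, standing upright: drum 105 mm across, 52 mm tall; on the lid a round black grip knob 28 mm across, 38 mm tall, its top 90 mm above the bench; about 0.43 kg filled, all alike, weighing does not tell. This point lies on its axis at half of the whole height, 45 mm above its underside; z up
- tray_mid (a point): the empty hand-over tray, a flat dark steel tray lined with black rubber, 140 mm (x) by 180 mm (y) with a 12 mm rim, fixed to the bench beyond the canisters; this point is the centre of its inner floor, 3 mm above the bench
- tweezers: bystander, leave alone: steel tweezers lying between the left and the middle canister, about 130 mm long along its x, 10 mm wide, 6 mm high; origin on its underside near the middle
- driver: bystander, leave alone: screwdriver lying between the middle and the right canister, about 130 mm long along its x, black handle; origin on its underside
- dish: bystander, leave alone: shallow glass dish, 90 mm across, 16 mm tall; origin at the centre of its underside
- wash: bystander, leave alone: white bottle, 60 mm across, 150 mm tall; origin at the centre of its underside
- wafer_case: bystander, leave alone: flat round white wafer case, 124 mm across, 26 mm tall; origin at the centre of its underside
- gauge_box: bystander, leave alone: small closed dark wooden box, 90 by 55 by 28 mm; origin at the centre of its underside
- mouse: bystander, leave alone: small round black computer mouse, 62 mm across, 31 mm tall; origin at the centre of its underside
- tin_left: the same canister as point tin_left_mid; origin at the centre of its underside. One of the three, not always the same, holds a loose 36 mm steel ball (0.19 kg) with 29 mm of play all round, which rolls from wall to wall and knocks when the canister is shaken or stopped sharply and runs to the low side when it is tipped; in the others the contents are packed tight and stay centred
- tin_mid: the same canister as point tin_mid_mid; origin at the centre of its underside. One of the three, not always the same, holds a loose 36 mm steel ball (0.19 kg) with 29 mm of play all round, which rolls from wall to wall and knocks when the canister is shaken or stopped sharply and runs to the low side when it is tipped; in the others the contents are packed tight and stay centred
- tin_right: the same canister as point tin_right_mid; origin at the centre of its underside. One of the three, not always the same, holds a loose 36 mm steel ball (0.19 kg) with 29 mm of play all round, which rolls from wall to wall and knocks when the canister is shaken or stopped sharply and runs to the low side when it is tipped; in the others the contents are packed tight and stay centred
- tray: the hand-over tray; origin at the centre of its underside
Mind the look-alikes: they are no part of the job. Leave any pink or red look-alike of the tin_right alone.

How it is judged (in metres and radians):
On the way:
1. the canister with the loose ball, lifted clear of the bench, has been shaken so that the ball rolled briskly about in it (((distance between ball_c0 and tin_left_mid below 0.05 m and height (world z) of tin_left_mid above 0.065 m and angular speed of ball above 12 rad/s) or (distance between ball_c0 and tin_mid_mid below 0.05 m and height (world z) of tin_mid_mid above 0.065 m and angular speed of ball above 12 rad/s) or (distance between ball_c0 and tin_right_mid below 0.05 m and height (world z) of tin_right_mid above 0.065 m and angular speed of ball above 12 rad/s))).
At the end, for the whole second after the job is handed in: The fingers hold the rattling canister over the tray, still: centre within 5 cm of the tray's in plan, underside 5.5 to 18.5 cm above the bench, tilt under 0.2 rad, tray untouched. The other two stand upright on the bench, released, within 5 cm of where they started (((distance between ball_c0 and tin_left_mid below 0.05 m and horizontal distance between tin_left_mid and tray_mid below 0.05 m and height (world z) of tin_left_mid between 0.1 and 0.23 m and angle between tin_left_mid's own z axis and vertical below 0.2 rad and linear speed of tin_left below 0.05 m/s and contact force between the fingers and tin_left above 1 N and contact force between tray and anything else below 0.2 N and distance of each of tin_mid_mid, tin_right_mid from where it was at the start of the episode below 0.05 m and height (world z) of tin_mid_mid between 0.039 and 0.051 m and angle between each of tin_mid_mid, tin_right_mid's own z axis and vertical below 0.12 rad and contact force between the fingers and tin_mid below 0.1 N and height (world z) of tin_right_mid between 0.039 and 0.051 m and contact force between the fingers and tin_right below 0.1 N) or (distance between ball_c0 and tin_mid_mid below 0.05 m and horizontal distance between tin_mid_mid and tray_mid below 0.05 m and height (world z) of tin_mid_mid between 0.1 and 0.23 m and angle between tin_mid_mid's own z axis and vertical below 0.2 rad and linear speed of tin_mid below 0.05 m/s and contact force between the fingers and tin_mid above 1 N and contact force between tray and anything else below 0.2 N and distance of each of tin_left_mid, tin_right_mid from where it was at the start of the episode below 0.05 m and height (world z) of tin_left_mid between 0.039 and 0.051 m and angle between each of tin_left_mid, tin_right_mid's own z axis and vertical below 0.12 rad and contact force between the fingers and tin_left below 0.1 N and height (world z) of tin_right_mid between 0.039 and 0.051 m and contact force between the fingers and tin_right below 0.1 N) or (distance between ball_c0 and tin_right_mid below 0.05 m and horizontal distance between tin_right_mid and tray_mid below 0.05 m and height (world z) of tin_right_mid between 0.1 and 0.23 m and angle between tin_right_mid's own z axis and vertical below 0.2 rad and linear speed of tin_right below 0.05 m/s and contact force between the fingers and tin_right above 1 N and contact force between tray and anything else below 0.2 N and distance of each of tin_left_mid, tin_mid_mid from where it was at the start of the episode below 0.05 m and height (world z) of tin_left_mid between 0.039 and 0.051 m and angle between each of tin_left_mid, tin_mid_mid's own z axis and vertical below 0.12 rad and contact force between the fingers and tin_left below 0.1 N and height (world z) of tin_mid_mid between 0.039 and 0.051 m and contact force between the fingers and tin_mid below 0.1 N))); the arm keeps its last pose, push and grip.
It fails at once if another thing on the bench is shoved more than 3 cm or tipped over (distance of any of tweezers, driver, dish, wash, wafer_case, gauge_box, mouse from where it was at the start of the episode above 0.03 m or angle between any of dish, wash, wafer_case, gauge_box, mouse's own z axis and vertical above 0.3 rad).
It fails at once if a canister is tipped far over (more than 60 degrees) (angle between any of tin_left_mid, tin_mid_mid, tin_right_mid's own z axis and vertical above 1.05 rad).
It also fails if it takes over 67 s, if anything falls off the work surface, if the arm or the gripper's body presses on something with over 40 N, if the wrist force passes 120 N, or if a joint passes its speed limit or range.

## Working session

There is one attempt and no reset: what is moved stays moved. The work goes in short steps, Python scripts to look and compute and a shell command to move; the robot and the scene stay as the last step left them, time stands still between calls to the robot, and variables do not carry over. Pictures are saved under pics/ and viewed, and the job is handed in when it is done.

```bash
ls; mkdir -p pics
python3 - <<'E'
from station import r
import cv2
for n in("scene","top"):
    cv2.imwrite(f"pics/{n}0.png",r.capture(n))
    m=r.camera_model(n);print(n,m)
print(r.sense())
E
```

```text
pics
scene {'mtx': array([[507.33877754,   0.        , 321.42273645],
       [  0.        , 507.33877754, 241.08741427],
       [  0.        ,   0.        ,   1.        ]]), 'R': array([[-0.71725496,  0.69656682,  0.01843848],
       [ 0.50592532,  0.53878223, -0.67361211],
       [-0.47915017, -0.47382314, -0.73885502]]), 't': array([ 0.34307251, -0.21855519,  1.53296665])}
top {'mtx': array([[433.32548503,   0.        , 319.23712552],
       [  0.        , 433.32548503, 238.85047518],
       [  0.        ,   0.        ,   1.        ]]), 'R': array([[-0.02259613, -0.99943836, -0.02474644],
       [-0.98329482,  0.02668931, -0.18005272],
       [ 0.18061206,  0.02026455, -0.98334563]]), 't': array([0.04543099, 0.51738202, 1.08540467])}
{'time_s': 0.1, 'joints': array([ 8.49454757e+01,  2.20866001e+01,  3.87490482e-01, -2.42354241e-02,
       -6.84118262e+01, -1.48173212e+01]), 'joint_velocities': array([-0.13537392, -0.08177173,  0.13095324,  0.10645997,  0.01408069,
        0.02885667]), 'effort': array([-2.92177947e-04, -3.91692817e+01,  1.87933195e+01,  4.23181906e+00,
        1.34385796e-02, -7.55281644e-05]), 'tcp_pos': array([0.21225617, 0.58731511, 0.23856838]), 'ee_rot': array([[ 9.40402262e-01, -3.40063625e-01, -5.62370136e-04],
       [-3.40064071e-01, -9.40400362e-01, -1.89398249e-03],
       [ 1.15221472e-04,  1.97234729e-03, -9.99998048e-01]]), 'wrist_force': array([ 0.00374984, -0.20974493, -0.42748787]), 'moment': array([-0.00990482,  0.02927057, -0.01385148]), 'gripper_width': 0.9993531364343867}
```

View pics/scene0.png

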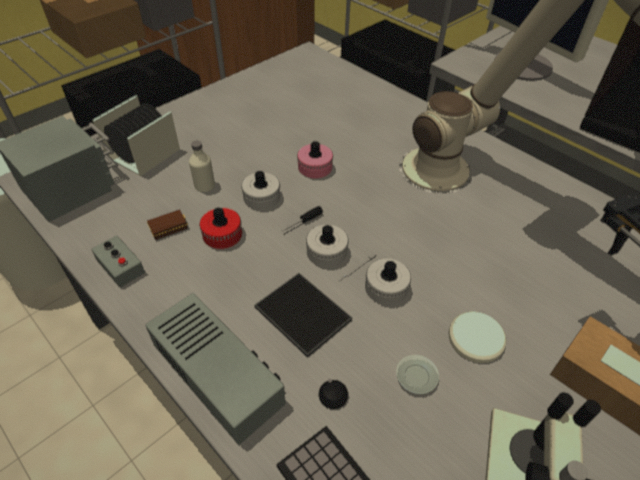

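View pics/top0.png

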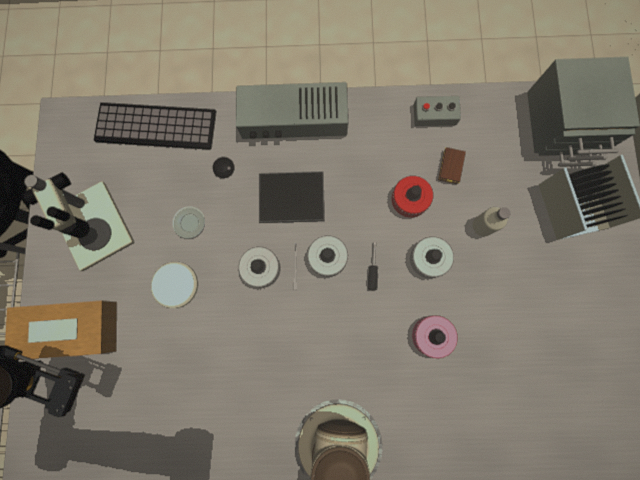

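Run:
```python
from station import r
import numpy as np
for t in("tin_left","tray","tweezers","driver","wash","dish","mouse","gauge_box","wafer_case"):
    for d in r.recognise("top",t): 
        q=d["rect"];print(t,round(d["score"],2),np.round([q[0]*640,q[1]*480,q[2]*640,q[3]*480],0))
```

```text
tin_left 0.86 [238. 248. 281. 288.]
tray 0.68 [257. 171. 325. 223.]
tweezers 0.43 [307. 238. 346. 276.]
driver 0.76 [364. 243. 381. 290.]
wash 0.93 [473. 207. 512. 236.]
dish 0.8 [173. 206. 204. 238.]
mouse 0.75 [214. 157. 234. 178.]
gauge_box 0.86 [440. 146. 465. 184.]
gauge_box 0.63 [243. 248. 278. 289.]
gauge_box 0.4 [366. 253. 379. 289.]
wafer_case 0.62 [155. 264. 197. 310.]
```

```bash
cat > h.py <<'E'
from station import r
import numpy as np, cv2
def unproj(n,u,v,z):
    m=r.camera_model(n);d=np.linalg.solve(m["mtx"],[u,v,1]);d=m["R"].T@d;c=-m["R"].T@m["t"]
    return c+d*(z-c[2])/d[2]
def proj(n,X):
    m=r.camera_model(n);p=m["mtx"]@(m["R"]@np.array(X)+m["t"]);return p[:2]/p[2]
def sil(n,x,y,dz=0):
    a=np.linspace(0,2*np.pi,60);P=[]
    for z,R in((0,.0525),(.052,.0525),(.09,.014)):
        P+=[proj(n,[x+R*np.cos(t),y+R*np.sin(t),z+dz]) for t in a]
    return np.array(P)
def move(d):
    # world shift -> tool shift /0.3
    s=r.sense();return np.round(s["ee_rot"].T@np.array(d)/.3,4)
E
python3 - <<'E'
from h import *
for n,cs in(("top",[(259,267),(327,256),(432,257)]),("scene",[(388,278),(327,244),(261,189)])):
    im=cv2.imread(f"pics/{n}0.png");g=im.max(2)
    for u,v in cs:
        k=(g[v-26:v+27,u-26:u+27]<75).astype(np.uint8)
        nn,l,st,c=cv2.connectedComponentsWithStats(k)
        for i in range(1,nn):
            if st[i,4]>40:
                q=c[i]+[u-26,v-26];print(n,st[i],q,unproj(n,*q,.072).round(4))
for u,v in((258,173),(324,172),(325,221),(259,222)): print("tray",unproj("top",u,v,.01).round(3))
for k,(u,v) in dict(tw1=(295,244),tw2=(295,289),d1=(375,243),d2=(372,290),red=(412,197),wash=(484,230),mouse=(223,167),dish=(188,222),wafer=(174,285)).items(): print(k,unproj("top",u,v,.01).round(3))
E
```

```text
top [ 18  19  14  14 159] [257.51572327 266.17610063] [0.4477 0.1902 0.072 ]
top [ 19  18  15  15 154] [327.01948052 254.99350649] [0.4717 0.0132 0.072 ]
top [ 20  19  16  14 172] [433.1627907 256.       ] [ 0.4621 -0.2543  0.072 ]
scene [ 19   9  16  20 231] [388.98268398 271.49350649] [0.4555 0.1978 0.072 ]
scene [ 4 29 13 20 63] [370.80952381 292.34920635] [0.5303 0.209  0.072 ]
scene [ 0  0 16  6 56] [306.85714286 219.75      ] [ 0.479  -0.0537  0.072 ]
scene [ 19   7  15  20 206] [327.16019417 235.34466019] [0.4794 0.0194 0.072 ]
scene [ 19   8  13  18 168] [259.82142857 180.01785714] [ 0.4686 -0.2514  0.072 ]
scene [40 27  6 14 45] [277.71111111 196.44444444] [ 0.4761 -0.1689  0.072 ]
tray [0.717 0.2   0.01 ]
tray [0.714 0.016 0.01 ]
tray [0.574 0.017 0.01 ]
tray [0.576 0.197 0.01 ]
tw1 [0.513 0.099 0.01 ]
tw2 [0.392 0.101 0.01 ]
d1 [ 0.51  -0.116  0.01 ]
d2 [ 0.384 -0.103  0.01 ]
red [ 0.635 -0.223  0.01 ]
wash [ 0.537 -0.41   0.01 ]
mouse [0.737 0.298 0.01 ]
dish [0.582 0.392 0.01 ]
wafer [0.41  0.424 0.01 ]
```

Run:
```python
from h import *
from scipy.optimize import least_squares
ob={"L":[(257.5,266.2),(389,271.5)],"M":[(327,255),(327.2,235.3)],"R":[(433.2,256),(259.8,180)]}
def cen(n,x,y,z0,z1,R):
    a=np.linspace(0,2*np.pi,40)
    P=np.array([proj(n,[x+R*np.cos(t),y+R*np.sin(t),z]) for z in(z0,z1) for t in a],np.float32)
    m=cv2.moments(cv2.convexHull(P));return np.array([m["m10"],m["m01"]])/m["m00"]
for k,(a,b) in ob.items():
  for nm in(("top",a),),(("scene",b),),(("top",a),("scene",b)):
    f=lambda p:np.concatenate([cen(n,p[0],p[1],.052,.09,.014)-o for n,o in nm])
    s=least_squares(f,[.46,0]);print(k,[n for n,_ in nm],s.x.round(4),s.fun.round(2))
  # drum edges overlay
for n in("top","scene"):
  im=cv2.imread(f"pics/{n}0.png")
  im=cv2.resize(im,None,fx=3,fy=3,interpolation=cv2.INTER_CUBIC)
  for x,y in((.4495,.1935),(.4735,.015),(.464,-.2535)):
    P=sil(n,x,y)
    for i in range(3): cv2.polylines(im,[np.int32(P[60*i:60*i+60]*3+1)],True,(0,0,255),1)
  u=(680,640,1380,940) if n=="top" else (660,460,1280,950)
  cv2.imwrite(f"pics/ov_{n}.png",im[u[1]:u[3],u[0]:u[2]])
```

```text
Traceback (most recent call last):
  File "h.py", line 7, in proj
    m=r.camera_model(n);p=m["mtx"]@(m["R"]@np.array(X)+m["t"]);return p[:2]/p[2]
ValueError: time passes only in moves, steps and waits
```

```bash
sed -i 's/^import numpy.*/&\nCM={n:r.camera_model(n) for n in("top","scene")}/; s/m=r.camera_model(n)/m=CM[n]/' h.py
cat > fit.py <<'E'
from h import *
from scipy.optimize import least_squares
ob={"L":[(257.5,266.2),(389,271.5)],"M":[(327,255),(327.2,235.3)],"R":[(433.2,256),(259.8,180)]}
def cen(n,x,y,z0,z1,R):
    a=np.linspace(0,2*np.pi,40)
    P=np.array([proj(n,[x+R*np.cos(t),y+R*np.sin(t),z]) for z in(z0,z1) for t in a],np.float32)
    m=cv2.moments(cv2.convexHull(P));return np.array([m["m10"],m["m01"]])/m["m00"]
for k,(a,b) in ob.items():
  for nm in(("top",a),),(("scene",b),),(("top",a),("scene",b)):
    f=lambda p:np.concatenate([cen(n,p[0],p[1],.052,.09,.014)-o for n,o in nm])
    s=least_squares(f,[.46,0],diff_step=1e-3);print(k,[n for n,_ in nm],s.x.round(4),s.fun.round(2))
for n in("top","scene"):
  im=cv2.imread(f"pics/{n}0.png")
  im=cv2.resize(im,None,fx=3,fy=3,interpolation=cv2.INTER_CUBIC)
  for x,y in((.4495,.1935),(.4735,.015),(.464,-.2535)):
    P=sil(n,x,y)
    for i in range(3): cv2.polylines(im,[np.int32(P[60*i:60*i+60]*3+1)],True,(0,0,255),1)
  u=(680,640,1380,940) if n=="top" else (660,460,1280,950)
  cv2.imwrite(f"pics/ov_{n}.png",im[u[1]:u[3],u[0]:u[2]])
E
python3 fit.py
```

```text
L ['top'] [0.4475 0.1901] [ 0. -0.]
L ['scene'] [0.455  0.1976] [-0. -0.]
L ['top', 'scene'] [0.4505 0.1935] [-1.34 -1.15 -0.06 -2.02]
M ['top'] [0.4715 0.0133] [ 0. -0.]
M ['scene'] [0.4788 0.0189] [-0.  0.]
M ['top', 'scene'] [0.4743 0.0152] [-0.79 -1.07  0.26 -1.72]
R ['top'] [ 0.4621 -0.2542] [-0.  0.]
R ['scene'] [ 0.4681 -0.2522] [-0.  0.]
R ['top', 'scene'] [ 0.4643 -0.2542] [-0.08 -0.86  0.63 -0.97]
```

View pics/ov_top.png

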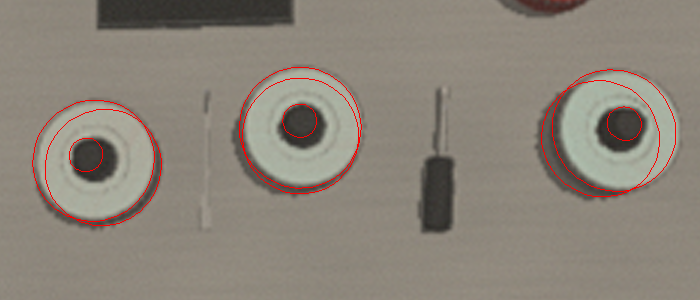

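View pics/ov_scene.png

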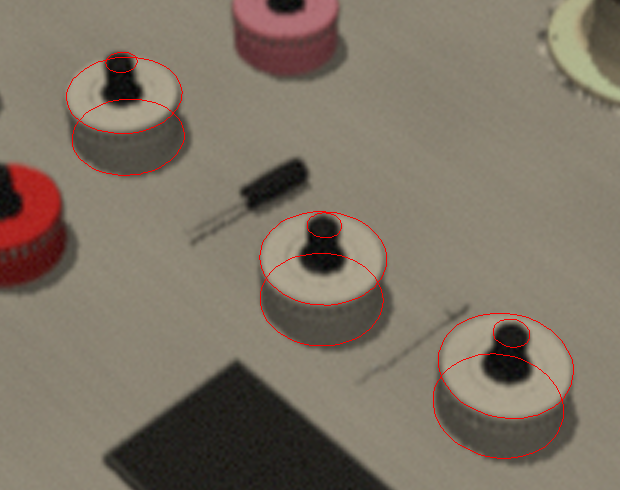

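Run:
```python
from h import *
s=r.sense()
print(move([.449-.2123,.191-.5873,0]),s["time_s"])
```

```text
[1.191  0.9742 0.    ] 0.55
```

```bash
python3 -m creep '[[1,0.6,0.49,0,0,0,-0.11],[1,0.6,0.49,0,0,0,-0.11],[1,0.6,0.49,0,0,0,-0.11],[1,0.6,0.49,0,0,0,-0.11],[1,0.6,0.49,0,0,0,-0.11]]'
python3 - <<'E'
from h import *
s=r.sense();p=s["tcp_pos"]
print(p,move(np.array([.449,.191,.14])-p),s["time_s"],s["ee_rot"].round(3).tolist(),s["joints"])
E
```

```text
time_s: 0.97
tcp_pos: [0.3199, 0.4073, 0.2397]
ee_rot: [[1.0, -0.0, 0.0], [-0.0, -1.0, 0.0], [0.0, -0.0, -1.0]]
wrist_force: [-0.0, -0.3, 0.1]
gripper_width: 1.002
[0.31988655 0.40726941 0.2397331 ] [0.4305 0.7209 0.3323] 0.9667 [[1.0, -0.0, 0.0], [-0.0, -1.0, 0.0], [0.0, -0.0, -1.0]] [ 6.98280668e+01  1.15728635e+01 -1.44163450e+01  5.11466117e-03
 -6.39873766e+01  2.01562872e+01]
```

```bash
python3 -m creep '[[1,0.43,0.72,0.15,0,0,0],[1,0.43,0.72,0.15,0,0,0],[1,0.43,0.72,0.15,0,0,0],[1,0.43,0.72,0.15,0,0,0],[1,0.43,0.72,0.15,0,0,0]]'; python3 -m creep '[[1,0.06,0.1,0.24,0,0,0],[1,0.06,0.1,0.24,0,0,0],[1,0.06,0.1,0.24,0,0,0],[1,0.06,0.1,0.24,0,0,0]]'
python3 - <<'E'
from h import *
s=r.sense();p=s["tcp_pos"]
for n in("scene",): cv2.imwrite(f"pics/{n}1.png",r.capture(n)[150:400,220:540])
print(p,move(np.array([.449,.191,.077])-p),s["time_s"],s["joint_velocities"].round(1),s["joints"])
E
```

```text
time_s: 1.38
tcp_pos: [0.4248, 0.2309, 0.2034]
ee_rot: [[1.0, 0.0, 0.001], [0.0, -1.0, 0.001], [0.001, -0.001, -1.0]]
wrist_force: [0.5, 1.0, -1.0]
gripper_width: 1.001
time_s: 1.72
tcp_pos: [0.4427, 0.1997, 0.1302]
ee_rot: [[1.0, -0.001, -0.001], [-0.001, -1.0, -0.002], [-0.001, 0.002, -1.0]]
wrist_force: [-0.0, 0.5, 0.2]
gripper_width: 0.996
[0.44268773 0.19966314 0.13022934] [0.0207 0.0291 0.1774] 1.7167 [ 1.9 -2.4  3.7  1.2 -0.  -0.1] [ 4.34951381e+01  1.52916566e+01 -2.73700975e+01  1.52313594e-02
 -4.74614127e+01  4.64145926e+01]
```

View pics/scene1.png

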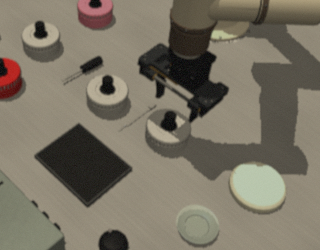

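The gripper straddles the left canister's knob (crop about 170,118). Descending.

```bash
python3 -m creep '[[1,0.021,0.029,0.06,0,0,0],[1,0.021,0.029,0.177,0,0,0],[1,0.021,0.029,0.177,0,0,0],[1,0.021,0.029,0.177,0,0,0],[1,0.021,0.029,0.177,0,0,0]]'
python3 - <<'E'
from h import *
s=r.sense();p=s["tcp_pos"]
print(p,move(np.array([.449,.191,.077])-p),s["time_s"],s["wrist_force"])
E
```

```text
time_s: 2.18
tcp_pos: [0.4512, 0.1944, 0.0811]
ee_rot: [[1.0, 0.003, 0.005], [0.003, -1.0, 0.003], [0.005, -0.003, -1.0]]
wrist_force: [0.1, -0.7, 0.4]
gripper_width: 1.0
[0.45122244 0.19439068 0.08105751] [-0.0075  0.0113  0.0134] 2.1833 [ 0.11286418 -0.7221114   0.35425051]
```

Close in place, slight lowering, until the fingers stop.

```bash
python3 -m creep '[[1,-0.007,0.011,0.01,0,0,0],[0,-0.007,0.011,0.012,0,0,0],[0,-0.007,0.011,0.012,0,0,0],[0,-0.007,0.011,0.012,0,0,0],[0,-0.007,0.011,0.012,0,0,0]]'; python3 -m creep '[[0,0,0,0,0,0,0],[0,0,0,0,0,0,0],[0,0,0,0,0,0,0],[0,0,0,0,0,0,0]]';  python3 - <<'E'
from h import *
s=r.sense();print(s["wrist_force"],s["moment"],s["tcp_pos"])
cv2.imwrite(f"pics/scene2.png",r.capture("scene")[150:400,220:540])
E
```

```text
time_s: 2.6
tcp_pos: [0.4493, 0.1913, 0.078]
ee_rot: [[1.0, 0.003, 0.006], [0.003, -1.0, 0.004], [0.006, -0.004, -1.0]]
wrist_force: [0.4, -0.3, 0.3]
gripper_width: 0.777
time_s: 2.93
tcp_pos: [0.4493, 0.1912, 0.0779]
ee_rot: [[1.0, 0.003, 0.006], [0.003, -1.0, 0.004], [0.006, -0.004, -1.0]]
wrist_force: [-0.5, 1.4, -0.7]
gripper_width: 0.477
[-0.46442606  1.35359043 -0.69242512] [-0.06054699  0.025117   -0.00406997] [0.44934946 0.19122637 0.07790531]
```

View pics/scene2.png

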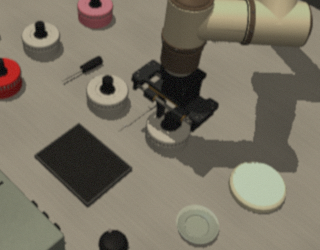

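```bash
python3 -m creep '[[0,0,0,0,0,0,0],[0,0,0,0,0,0,0],[0,0,0,0,0,0,0],[0,0,0,0,0,0,0],[0,0,0,0,0,0,0]]';  python3 - <<'E'
from h import *
s=r.sense();print(s["wrist_force"],s["moment"],s["tcp_pos"])
E
```

```text
time_s: 3.4
tcp_pos: [0.4498, 0.1917, 0.078]
ee_rot: [[1.0, 0.003, 0.007], [0.003, -1.0, 0.005], [0.007, -0.005, -1.0]]
wrist_force: [1.7, 1.8, -0.5]
gripper_width: 0.315
[ 1.65006522  1.84829426 -0.45703672] [ 0.62292169 -0.29697299 -0.01050372] [0.44980796 0.19172179 0.07802734]
```

```bash
python3 -m creep '[[0,0,0,-0.05,0,0,0],[0,0,0,-0.15,0,0,0],[0,0,0,-0.25,0,0,0],[0,0,0,-0.3,0,0,0],[0,0,0,-0.3,0,0,0]]'; python3 -m creep '[[0,0,0,0,0,0,0],[0,0,0,0,0,0,0],[0,0,0,0,0,0,0]]';  python3 - <<'E'
from h import *
s=r.sense();print(s["wrist_force"],s["moment"],s["tcp_pos"])
E
```

```text
time_s: 3.82
tcp_pos: [0.45, 0.1917, 0.1707]
ee_rot: [[1.0, 0.003, 0.011], [0.003, -1.0, 0.007], [0.011, -0.007, -1.0]]
wrist_force: [1.1, -0.4, -2.6]
gripper_width: 0.317
time_s: 4.07
tcp_pos: [0.4486, 0.1906, 0.1686]
ee_rot: [[1.0, 0.002, 0.007], [0.002, -1.0, 0.005], [0.007, -0.005, -1.0]]
wrist_force: [-1.0, -0.0, -4.7]
gripper_width: 0.313
[-1.01723717 -0.04661676 -4.69314595] [-0.13029531 -0.03393715 -0.02231985] [0.44864749 0.19063289 0.16863239]
```

```bash
python3 -m creep '[[0,0,0.1,0,0,0,0],[0,0,-0.03,0,0,0,0],[0,0,0.1,0,0,0,0],[0,0,-0.03,0,0,0,0],[0,0,0.1,0,0,0,0]]'; for i in 1; do python3 -m creep '[[0,0,-0.13,0,0,0,0],[0,0,0,0,0,0,0],[0,0,-0.13,0,0,0,0],[0,0,0,0,0,0,0],[0,0,-0.1,0,0,0,0]]';done; for i in 1 2 3 4 5 6; do python3 -m creep '[[0,0,0,0,0,0,0]]' >/dev/null;  python3 - <<'E'
from h import *
s=r.sense();print(s["wrist_force"].round(2),s["moment"].round(3),s["tcp_pos"].round(4),s["gripper_width"])
E
done
```

```text
time_s: 4.48
tcp_pos: [0.451, 0.1705, 0.1678]
ee_rot: [[1.0, 0.015, 0.013], [0.015, -1.0, 0.01], [0.013, -0.009, -1.0]]
wrist_force: [5.6, 0.8, -1.9]
gripper_width: 0.315
time_s: 4.9
tcp_pos: [0.4473, 0.1925, 0.1652]
ee_rot: [[1.0, 0.007, 0.002], [0.007, -1.0, 0.001], [0.002, -0.0, -1.0]]
wrist_force: [-3.1, -0.8, -5.5]
gripper_width: 0.319
[ 2.43 -0.36 -3.19] [ 0.101 -0.328  0.052] [0.4487 0.1944 0.1644] 0.3125621608836567
[ 0.04 -0.62 -5.1 ] [-0.132  0.057 -0.006] [0.4473 0.1932 0.1624] 0.3120052844448058
[ 0.88 -1.02 -3.8 ] [-0.009 -0.056 -0.019] [0.447  0.1931 0.1612] 0.3146949830720187
[-0.35 -0.16 -4.14] [-0.001 -0.016  0.062] [0.4464 0.1926 0.1601] 0.3124647900307381
[-0.56 -0.32 -4.01] [-0.029 -0.066  0.047] [0.4461 0.1924 0.1594] 0.3147518148532912
[-0.1   0.36 -4.73] [0.019 0.011 0.067] [0.4459 0.1923 0.159 ] 0.31297770320945917
```

```bash
cat > avg.py <<'E'
from h import *
F=[];
for i in range(8):
    s=r.sense();F.append(np.r_[s["wrist_force"],s["moment"]]);r.capture("top")
F=np.array(F);print("mean",F.mean(0).round(3),"sd",F.std(0).round(3),s["tcp_pos"].round(4),s["ee_rot"][:,2].round(3),s["time_s"])
E
python3 avg.py
python3 -m creep '[[0,0,0,-0.02,0.04,0,0],[0,0,0,-0.02,0.08,0,0],[0,0,0,-0.02,0.11,0,0],[0,0,0,-0.02,0.11,0,0],[0,0,0,-0.02,0.11,0,0]]'; python3 avg.py; python3 -m creep '[[0,0,0,-0.0,-0.04,0,0],[0,0,0,0,-0.08,0,0],[0,0,0,0,-0.12,0,0],[0,0,0,0,-0.16,0,0],[0,0,0,0,-0.2,0,0]]';python3 -m creep '[[0,0,0,-0.0,-0.02,0,0],[0,0,0,0,-0.02,0,0],[0,0,0,0,-0.02,0,0]]'; python3 avg.py
```

```text
mean [-1.760e-01 -1.180e-01 -4.147e+00 -3.000e-03 -2.200e-02  2.000e-02] sd [0.357 0.425 0.528 0.033 0.032 0.036] [0.4462 0.1925 0.1595] [-0.005 -0.005 -1.   ] 5.75
time_s: 6.22
tcp_pos: [0.4468, 0.1911, 0.1658]
ee_rot: [[1.0, 0.003, -0.006], [0.005, -0.943, 0.332], [-0.005, -0.332, -0.943]]
wrist_force: [-0.5, 0.3, -4.6]
gripper_width: 0.311
mean [-1.200e-02 -1.020e-01 -4.252e+00 -1.206e+00 -4.000e-02  1.000e-03] sd [0.488 0.468 0.348 0.024 0.021 0.028] [0.4458 0.1931 0.1653] [-0.008  0.333 -0.943] 6.5667
time_s: 7.03
tcp_pos: [0.4462, 0.1944, 0.1663]
ee_rot: [[1.0, 0.01, 0.001], [0.01, -0.959, -0.284], [-0.002, 0.284, -0.959]]
wrist_force: [-0.6, -0.8, -5.9]
gripper_width: 0.318
time_s: 7.28
tcp_pos: [0.4459, 0.1957, 0.1656]
ee_rot: [[1.0, 0.012, 0.002], [0.012, -0.94, -0.342], [-0.003, 0.342, -0.94]]
wrist_force: [-0.4, -1.1, -4.7]
gripper_width: 0.315
mean [ 0.046 -0.336 -4.045  1.149  0.008 -0.02 ] sd [0.265 0.521 0.495 0.049 0.034 0.032] [0.4464 0.1938 0.1668] [ 0.002 -0.342 -0.94 ] 7.6333
```

```bash
python3 -m creep '[[0,0,0,0,0.039,0,0],[0,0,0,0,0.078,0,0],[0,0,0,0,0.111,0,0],[0,0,0,0,0.111,0,0],[0,0,0,0,0.111,0,0]]'
python3 - <<'E'
from h import *
from scipy.spatial.transform import Rotation as Ro
s=r.sense();p=s["tcp_pos"]
R0=np.diag([1,-1,-1.]);print(Ro.from_matrix(s["ee_rot"].T@R0).as_rotvec(degrees=True)/180)
print(p,move(np.array([.4495,.1915,.079])-p),s["time_s"])
E
```

```text
time_s: 8.1
tcp_pos: [0.4465, 0.1925, 0.1675]
ee_rot: [[1.0, 0.007, -0.001], [0.007, -1.0, -0.002], [-0.001, 0.002, -1.0]]
wrist_force: [-0.4, -0.4, -3.6]
gripper_width: 0.318
[0.0005745  0.00022069 0.00207085]
[0.44654961 0.19252652 0.16752056] [0.01   0.003  0.2951] 8.1
```

```bash
python3 -m creep '[[0,0.01,0.003,0.08,0,0,0.002],[0,0.01,0.003,0.16,0,0,0.002],[0,0.01,0.003,0.22,0,0,0.002],[0,0.01,0.003,0.27,0,0,0.002],[0,0.01,0.003,0.27,0,0,0.002]]'
python3 - <<'E'
from h import *
s=r.sense();p=s["tcp_pos"]
print(p,move(np.array([.4495,.1915,.078])-p),s["time_s"],s["wrist_force"],s["ee_rot"][:,2])
E
```

```text
time_s: 8.52
tcp_pos: [0.449, 0.1912, 0.0846]
ee_rot: [[1.0, 0.002, -0.004], [0.002, -1.0, -0.007], [-0.004, 0.007, -1.0]]
wrist_force: [0.5, -0.1, -3.8]
gripper_width: 0.313
[0.44898901 0.1911625  0.08460124] [ 0.0018 -0.0013  0.022 ] 8.5167 [ 0.52463555 -0.11676928 -3.83641636] [-0.00374685 -0.00723149 -0.99996683]
```

```bash
python3 -m creep '[[0,0.002,0,0.012,0,0,0],[0,0.002,0,0.022,0,0,0],[0,0.002,0,0.024,0,0,0]]'; python3 -m creep '[[1,0,0,0,0,0,0],[1,0,0,0,0,0,0],[1,0,0,0,0,0,0],[1,0,0,0,0,0,0],[1,0,0,0,0,0,0]]'; python3 -m creep '[[1,0,0,0,0,0,0],[1,0,0,-0.05,0,0,0],[1,0,0,-0.15,0,0,0],[1,0,0,-0.25,0,0,0],[1,0,0,-0.25,0,0,0]]'
python3 - <<'E'
from h import *
s=r.sense();p=s["tcp_pos"]
cv2.imwrite(f"pics/scene3.png",r.capture("scene")[150:400,220:540])
print(p,move(np.array([.473,.0145,.16])-p),s["time_s"],s["wrist_force"],s["ee_rot"][:,2])
E
```

```text
time_s: 8.77
tcp_pos: [0.4506, 0.1912, 0.0822]
ee_rot: [[1.0, 0.007, -0.002], [0.007, -1.0, -0.011], [-0.002, 0.011, -1.0]]
wrist_force: [-11.0, -6.0, 34.3]
gripper_width: 0.312
time_s: 9.18
tcp_pos: [0.4506, 0.1914, 0.0818]
ee_rot: [[1.0, 0.008, -0.002], [0.008, -1.0, -0.012], [-0.002, 0.012, -1.0]]
wrist_force: [0.3, 0.1, -0.4]
gripper_width: 0.606
time_s: 9.6
tcp_pos: [0.454, 0.1944, 0.1621]
ee_rot: [[1.0, 0.009, 0.007], [0.009, -1.0, -0.006], [0.007, 0.006, -1.0]]
wrist_force: [0.4, 0.1, 0.3]
gripper_width: 0.959
[0.45398786 0.1943577  0.16211096] [0.0586 0.5999 0.0117] 9.6 [0.35890755 0.12448919 0.27789588] [ 0.00717573 -0.00592945 -0.99995667]
```

View pics/scene3.png

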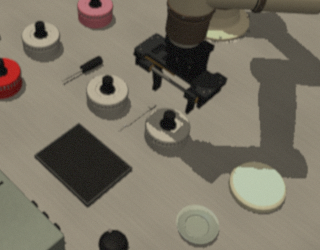

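L stands back in place at crop (168,125). Next the middle one.

```bash
python3 -m creep '[[1,0.06,0.6,0,0,0,0],[1,0.06,0.6,0,0,0,0],[1,0.06,0.6,0,0,0,0],[1,0.06,0.6,0.06,0,0,0],[1,0.06,0.6,0.12,0,0,0]]'
python3 - <<'E'
from h import *
from scipy.spatial.transform import Rotation as Ro
s=r.sense();p=s["tcp_pos"]
R0=np.diag([1,-1,-1.]);print((Ro.from_matrix(s["ee_rot"].T@R0).as_rotvec(degrees=True)/180).round(4))
print(p,move(np.array([.473,.0145,.078])-p),s["time_s"])
E
```

```text
time_s: 10.07
tcp_pos: [0.4729, 0.0105, 0.1258]
ee_rot: [[1.0, 0.005, 0.007], [0.005, -1.0, -0.007], [0.007, 0.007, -1.0]]
wrist_force: [1.7, -0.5, 0.0]
gripper_width: 0.999
[ 0.0021 -0.0022  0.0016]
[0.4729375  0.01048639 0.12576126] [-0.0008 -0.0145  0.1591] 10.0667
```

```bash
python3 -m creep '[[1,0,-0.014,0.05,0.002,-0.002,0.001],[1,0,-0.014,0.12,0.002,-0.002,0.001],[1,0,-0.014,0.155,0.002,-0.002,0.001],[0,0,-0.014,0.159,0.002,-0.002,0.001],[0,0,-0.014,0.159,0.002,-0.002,0.001]]'; python3 -m creep '[[0,0,0,0,0,0,0],[0,0,0,0,0,0,0],[0,0,0,0,0,0,0],[0,0,0,0,0,0,0],[0,0,0,0,0,0,0]]'; python3 -m creep '[[0,0,0,0,0,0,0],[0,0,0,0,0,0,0],[0,0,0,0,0,0,0],[0,0,0,0,0,0,0],[0,0,0,0,0,0,0]]'
python3 - <<'E'
from h import *
s=r.sense();print(s["wrist_force"],s["moment"],s["tcp_pos"])
cv2.imwrite(f"pics/scene4.png",r.capture("scene")[150:400,220:540])
E
```

```text
time_s: 10.48
tcp_pos: [0.4724, 0.014, 0.0768]
ee_rot: [[1.0, 0.002, -0.003], [0.002, -1.0, -0.002], [-0.003, 0.002, -1.0]]
wrist_force: [0.1, -0.5, -0.2]
gripper_width: 0.921
time_s: 10.9
tcp_pos: [0.4727, 0.0142, 0.0773]
ee_rot: [[1.0, 0.002, -0.002], [0.002, -1.0, -0.001], [-0.002, 0.001, -1.0]]
wrist_force: [-0.0, 0.6, -0.4]
gripper_width: 0.556
time_s: 11.32
tcp_pos: [0.4727, 0.0142, 0.0775]
ee_rot: [[1.0, 0.002, -0.001], [0.002, -1.0, -0.001], [-0.001, 0.001, -1.0]]
wrist_force: [-1.3, -0.2, 1.3]
gripper_width: 0.317
[-1.28729746 -0.24784386  1.27267886] [0.06510522 0.09498674 0.02529514] [0.47274168 0.01419009 0.07745013]
```

View pics/scene4.png

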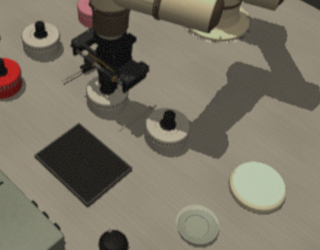

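Gripped the middle knob (crop 108,85). Lift, shake and tilt the same way.

```bash
python3 -m creep '[[0,0,0,0,0,0,0],[0,0,0,-0.05,0,0,0],[0,0,0,-0.15,0,0,0],[0,0,0,-0.25,0,0,0],[0,0,0,-0.3,0,0,0]]'; python3 -m creep '[[0,0,0,0,0,0,0],[0,0,0,0,0,0,0],[0,0,0,0,0,0,0]]';python3 -m creep '[[0,0,0.1,0,0,0,0],[0,0,-0.03,0,0,0,0],[0,0,0.1,0,0,0,0],[0,0,-0.03,0,0,0,0],[0,0,0.1,0,0,0,0]]'; python3 -m creep '[[0,0,-0.13,0,0,0,0],[0,0,0,0,0,0,0],[0,0,-0.13,0,0,0,0],[0,0,0,0,0,0,0],[0,0,-0.1,0,0,0,0]]'; for i in 1 2 3 4 ; do python3 -m creep '[[0,0,0,0,0,0,0]]' >/dev/null;  python3 - <<'E'
from h import *
s=r.sense();print(s["wrist_force"].round(2),s["moment"].round(3),s["tcp_pos"].round(4),s["gripper_width"])
E
done
python3 -m creep '[[0,0,0,-0.02,0.04,0,0],[0,0,0,-0.02,0.08,0,0],[0,0,0,-0.02,0.11,0,0],[0,0,0,-0.02,0.11,0,0],[0,0,0,-0.02,0.11,0,0]]'; python3 avg.py; python3 -m creep '[[0,0,0,-0.0,-0.04,0,0],[0,0,0,0,-0.08,0,0],[0,0,0,0,-0.12,0,0],[0,0,0,0,-0.16,0,0],[0,0,0,0,-0.2,0,0]]';python3 -m creep '[[0,0,0,-0.0,-0.02,0,0],[0,0,0,0,-0.02,0,0],[0,0,0,0,-0.02,0,0]]'; python3 avg.py
```

```text
time_s: 11.78
tcp_pos: [0.4736, 0.0145, 0.1697]
ee_rot: [[1.0, 0.002, 0.002], [0.002, -1.0, -0.001], [0.002, 0.001, -1.0]]
wrist_force: [0.5, -0.1, -3.6]
gripper_width: 0.313
time_s: 12.03
tcp_pos: [0.472, 0.0142, 0.1678]
ee_rot: [[1.0, 0.002, -0.002], [0.002, -1.0, -0.001], [-0.002, 0.001, -1.0]]
wrist_force: [0.3, -0.5, -3.7]
gripper_width: 0.313
time_s: 12.45
tcp_pos: [0.4736, -0.0043, 0.1659]
ee_rot: [[1.0, 0.02, -0.001], [0.02, -1.0, 0.002], [-0.001, -0.002, -1.0]]
wrist_force: [3.7, 1.5, -3.7]
gripper_width: 0.312
time_s: 12.87
tcp_pos: [0.4706, 0.0181, 0.1633]
ee_rot: [[1.0, 0.009, -0.01], [0.009, -1.0, -0.003], [-0.01, 0.003, -1.0]]
wrist_force: [-2.1, -1.4, -4.9]
gripper_width: 0.31
[ 0.7   0.01 -3.77] [ 0.035 -0.103  0.01 ] [0.4705 0.0186 0.1615] 0.3132687271195371
[-0.09  0.8  -5.08] [0.001 0.038 0.003] [0.4688 0.0178 0.1592] 0.3126820922176666
[ 1.07 -0.19 -4.67] [-0.053 -0.095  0.017] [0.4678 0.0175 0.1575] 0.31420132215181
[-0.3  -0.18 -3.7 ] [-0.018 -0.095 -0.063] [0.4669 0.0173 0.1561] 0.3142718552516284
time_s: 13.62
tcp_pos: [0.4672, 0.0159, 0.1615]
ee_rot: [[1.0, -0.005, -0.025], [0.004, -0.944, 0.331], [-0.025, -0.331, -0.943]]
wrist_force: [-0.0, -0.5, -4.7]
gripper_width: 0.314
mean [-0.077 -0.159 -4.134 -1.159 -0.072 -0.007] sd [0.367 0.339 0.479 0.024 0.025 0.02 ] [0.4667 0.0181 0.1621] [-0.025  0.333 -0.943] 13.9667
time_s: 14.43
tcp_pos: [0.4672, 0.0192, 0.1632]
ee_rot: [[1.0, 0.015, -0.016], [0.01, -0.958, -0.285], [-0.02, 0.285, -0.958]]
wrist_force: [-0.3, -0.8, -4.7]
gripper_width: 0.314
time_s: 14.68
tcp_pos: [0.467, 0.0204, 0.1627]
ee_rot: [[1.0, 0.018, -0.015], [0.012, -0.939, -0.343], [-0.02, 0.343, -0.939]]
wrist_force: [-0.7, -0.1, -4.2]
gripper_width: 0.312
mean [ 0.21  -0.229 -3.836  1.134 -0.056 -0.029] sd [0.478 0.278 0.5   0.015 0.043 0.032] [0.4674 0.0187 0.1635] [-0.015 -0.344 -0.939] 15.0333
```

```bash
sed -i 's/range(8)/range(20)/' avg.py; python3 -m creep '[[0,0,0,-0.01,0.035,0,0],[0,0,0,-0.01,0.07,0,0],[0,0,0,-0.01,0.085,0,0],[0,0,0,-0.01,0.085,0,0],[0,0,0,-0.01,0.085,0,0]]'; python3 avg.py;  python3 -m creep '[[0,0,0,0,0.03,0,0],[0,0,0,0,0.056,0,0],[0,0,0,0,0.056,0,0],[0,0,0,0,0.056,0,0],[0,0,0,0,0.056,0,0]]'; python3 avg.py
```

```text
time_s: 15.5
tcp_pos: [0.4675, 0.0189, 0.1665]
ee_rot: [[1.0, 0.008, -0.018], [0.007, -0.996, -0.085], [-0.019, 0.085, -0.996]]
wrist_force: [0.7, 0.5, -4.8]
gripper_width: 0.313
mean [-0.114  0.112 -3.934  0.263 -0.069 -0.009] sd [0.689 0.488 0.498 0.03  0.037 0.031] [0.4674 0.0198 0.1662] [-0.019 -0.084 -0.996] 16.45
time_s: 16.92
tcp_pos: [0.4673, 0.0194, 0.1661]
ee_rot: [[1.0, 0.006, -0.02], [0.008, -0.996, 0.09], [-0.02, -0.09, -0.996]]
wrist_force: [-0.3, 0.2, -3.5]
gripper_width: 0.312
mean [-0.125  0.128 -3.799 -0.339 -0.067 -0.005] sd [0.549 0.419 0.481 0.026 0.031 0.034] [0.4674 0.0197 0.1662] [-0.02   0.092 -0.996] 17.8667
```

M behaves linearly (no ball running): sound. Put it back.

```bash
cat > tgt.py <<'E'
import sys
from h import *
from scipy.spatial.transform import Rotation as Ro
s=r.sense();p=s["tcp_pos"];R0=np.diag([1,-1,-1.])
print("rot",(Ro.from_matrix(s["ee_rot"].T@R0).as_rotvec(degrees=True)/180).round(4),"pos",p.round(4),"shift",move(np.array(eval(sys.argv[1]))-p),s["time_s"],s["wrist_force"].round(2))
E
python3 tgt.py '[.473,.0143,.09]'
```

```text
rot [-0.0292  0.0062  0.0023] pos [0.4674 0.0197 0.1662] shift [0.0234 0.0414 0.251 ] 17.9167 [-0.65 -0.76 -3.74]
```

```bash
python3 -m creep '[[0,0.023,0.041,0.05,-0.029,0.006,0.002],[0,0.023,0.041,0.12,-0.029,0.006,0.002],[0,0.023,0.041,0.2,-0.029,0.006,0.002],[0,0.023,0.041,0.25,-0.029,0.006,0.002],[0,0.023,0.041,0.25,-0.029,0.006,0.002]]'; python3 tgt.py '[.473,.0143,.079]'
```

```text
time_s: 18.33
tcp_pos: [0.4704, 0.0139, 0.0874]
ee_rot: [[1.0, 0.001, -0.008], [0.001, -1.0, -0.001], [-0.008, 0.001, -1.0]]
wrist_force: [-0.3, -0.7, -4.4]
gripper_width: 0.315
rot [0.0005 0.0026 0.0002] pos [0.4704 0.0139 0.0874] shift [ 0.0089 -0.0015  0.0278] 18.3333 [-0.26 -0.74 -4.42]
```

```bash
python3 -m creep '[[0,0.009,0,0.01,0,0.0026,0],[0,0.009,0,0.015,0,0.0026,0],[0,0.009,0,0.02,0,0.0026,0]]'; python3 tgt.py '[.473,.0143,.079]'
```

```text
time_s: 18.58
tcp_pos: [0.4739, 0.014, 0.0821]
ee_rot: [[1.0, 0.001, 0.002], [0.001, -1.0, -0.001], [0.002, 0.001, -1.0]]
wrist_force: [0.0, 0.2, -3.4]
gripper_width: 0.317
rot [ 0.0003 -0.0007  0.0002] pos [0.4739 0.014  0.0821] shift [-0.003  -0.0009  0.0102] 18.5833 [ 0.05  0.2  -3.39]
```

```bash
python3 -m creep '[[0,0,0,0.006,0,0,0],[0,0,0,0.01,0,0,0]]'; python3 tgt.py '[.473,.0143,.079]'
```

```text
time_s: 18.75
tcp_pos: [0.4745, 0.0143, 0.081]
ee_rot: [[1.0, 0.001, 0.004], [0.001, -1.0, -0.001], [0.004, 0.001, -1.0]]
wrist_force: [-7.9, 2.8, 16.9]
gripper_width: 0.312
rot [ 0.0002 -0.0011  0.0004] pos [0.4745 0.0143 0.081 ] shift [-0.0052  0.      0.0068] 18.75 [-7.89  2.78 16.89]
```

On the bench. Release and go up.

```bash
python3 -m creep '[[1,0,0,0,0,0,0],[1,0,0,0,0,0,0],[1,0,0,0,0,0,0],[1,0,0,0,0,0,0],[1,0,0,0,0,0,0]]'; python3 -m creep '[[1,0,0,0,0,0,0],[1,0,0,-0.05,0,0,0],[1,0,0,-0.15,0,0,0],[1,0,0,-0.25,0,0,0],[1,0,0,-0.25,0,0,0]]'; python3 tgt.py '[.463,-.254,.15]'
```

```text
time_s: 19.17
tcp_pos: [0.4748, 0.0143, 0.0812]
ee_rot: [[1.0, 0.001, 0.004], [0.001, -1.0, -0.0], [0.004, 0.0, -1.0]]
wrist_force: [-0.1, 0.6, -0.2]
gripper_width: 0.608
time_s: 19.58
tcp_pos: [0.4783, 0.0151, 0.1617]
ee_rot: [[1.0, 0.003, 0.016], [0.003, -1.0, 0.002], [0.016, -0.002, -1.0]]
wrist_force: [1.0, -0.2, -0.8]
gripper_width: 0.959
rot [-0.0006 -0.005   0.0009] pos [0.4783 0.0151 0.1617] shift [-0.0541  0.8971  0.0366] 19.5833 [ 1.02 -0.22 -0.78]
```

```bash
python3 -m creep '[[1,-0.05,0.9,0,0,-0.005,0],[1,-0.05,0.9,0,0,-0.005,0],[1,-0.05,0.9,0,0,-0.005,0],[1,-0.05,0.9,0,0,-0.005,0],[1,-0.05,0.9,0,0,-0.005,0]]'; python3 tgt.py '[.463,-.254,.13]'
```

```text
time_s: 20.0
tcp_pos: [0.4661, -0.1956, 0.16]
ee_rot: [[1.0, 0.004, 0.001], [0.004, -1.0, 0.002], [0.001, -0.002, -1.0]]
wrist_force: [1.7, 0.3, 0.5]
gripper_width: 0.997
rot [-0.0005 -0.0002  0.0012] pos [ 0.4661 -0.1956  0.16  ] shift [-0.0113  0.1949  0.0996] 20.0 [1.72 0.33 0.47]
```

```bash
python3 -m creep '[[1,-0.011,0.195,0.05,0,0,0],[1,-0.011,0.195,0.1,0,0,0],[1,-0.011,0.195,0.1,0,0,0],[1,-0.011,0.195,0.1,0,0,0]]'; python3 tgt.py '[.463,-.254,.078]';python3 - <<'E'
from h import *
cv2.imwrite(f"pics/scene5.png",r.capture("scene")[100:350,150:470])
E
```

```text
time_s: 20.33
tcp_pos: [0.4619, -0.255, 0.1285]
ee_rot: [[1.0, 0.001, -0.002], [0.001, -1.0, 0.002], [-0.002, -0.002, -1.0]]
wrist_force: [0.9, 0.2, -0.0]
gripper_width: 0.998
rot [-0.0007  0.0008  0.0003] pos [ 0.4619 -0.255   0.1285] shift [ 0.0039 -0.0029  0.1682] 20.3333 [ 0.91  0.25 -0.01]
```

View pics/scene5.png

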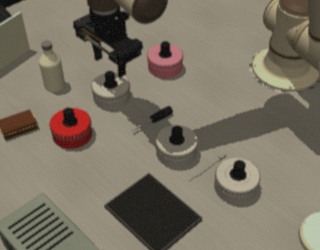

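Gripper over the right canister's knob (crop 110,75); the other two stand as before.

```bash
python3 -m creep '[[1,0.004,-0.003,0.06,0,0,0],[1,0.004,-0.003,0.13,0,0,0],[1,0.004,-0.003,0.168,0,0,0],[0,0.004,-0.003,0.168,0,0,0],[0,0.004,-0.003,0.168,0,0,0]]'; python3 -m creep '[[0,0,0,0,0,0,0],[0,0,0,0,0,0,0],[0,0,0,0,0,0,0],[0,0,0,0,0,0,0],[0,0,0,0,0,0,0]]'; python3 -m creep '[[0,0,0,0,0,0,0],[0,0,0,0,0,0,0],[0,0,0,0,0,0,0],[0,0,0,0,0,0,0],[0,0,0,0,0,0,0]]'; python3 tgt.py '[.463,-.254,.078]'
```

```text
time_s: 20.8
tcp_pos: [0.4647, -0.2524, 0.0797]
ee_rot: [[1.0, 0.005, 0.0], [0.005, -1.0, 0.001], [0.0, -0.001, -1.0]]
wrist_force: [-0.2, -0.1, 0.8]
gripper_width: 0.919
time_s: 21.22
tcp_pos: [0.465, -0.2524, 0.0802]
ee_rot: [[1.0, 0.005, 0.001], [0.005, -1.0, 0.001], [0.001, -0.001, -1.0]]
wrist_force: [0.3, 0.1, -0.1]
gripper_width: 0.558
time_s: 21.63
tcp_pos: [0.4653, -0.2529, 0.0805]
ee_rot: [[1.0, 0.005, 0.002], [0.005, -1.0, 0.0], [0.002, -0.0, -1.0]]
wrist_force: [0.2, -3.9, 0.5]
gripper_width: 0.312
rot [-0.0001 -0.0006  0.0017] pos [ 0.4653 -0.2529  0.0805] shift [-0.0077  0.0037  0.0082] 21.6333 [ 0.2  -3.91  0.51]
```

```bash
python3 -m creep '[[0,0,0,0,0,0,0],[0,0,0,-0.05,0,0,0],[0,0,0,-0.15,0,0,0],[0,0,0,-0.25,0,0,0],[0,0,0,-0.3,0,0,0]]'; python3 -m creep '[[0,0,0,0,0,0,0],[0,0,0,0,0,0,0],[0,0,0,0,0,0,0]]';python3 -m creep '[[0,0,0.1,0,0,0,0],[0,0,-0.03,0,0,0,0],[0,0,0.1,0,0,0,0],[0,0,-0.03,0,0,0,0],[0,0,0.1,0,0,0,0]]'; python3 -m creep '[[0,0,-0.13,0,0,0,0],[0,0,0,0,0,0,0],[0,0,-0.13,0,0,0,0],[0,0,0,0,0,0,0],[0,0,-0.1,0,0,0,0]]'; for i in 1 2 3 4 ; do python3 -m creep '[[0,0,0,0,0,0,0]]' >/dev/null;  python3 - <<'E'
from h import *
s=r.sense();print(s["wrist_force"].round(2),s["moment"].round(3),s["tcp_pos"].round(4),s["gripper_width"])
E
done
python3 -m creep '[[0,0,0,-0.02,0.028,0,0],[0,0,0,-0.02,0.028,0,0],[0,0,0,-0.02,0.028,0,0],[0,0,0,-0.02,0.028,0,0],[0,0,0,-0.02,0.028,0,0]]'; python3 avg.py; python3 -m creep '[[0,0,0,-0.0,-0.04,0,0],[0,0,0,0,-0.056,0,0],[0,0,0,0,-0.056,0,0],[0,0,0,0,-0.056,0,0],[0,0,0,0,-0.056,0,0]]'; python3 avg.py
```

```text
time_s: 22.05
tcp_pos: [0.4656, -0.2527, 0.1725]
ee_rot: [[1.0, 0.006, 0.004], [0.006, -1.0, 0.0], [0.004, -0.0, -1.0]]
wrist_force: [0.5, -0.5, -3.9]
gripper_width: 0.31
time_s: 22.3
tcp_pos: [0.4639, -0.2518, 0.1703]
ee_rot: [[1.0, 0.005, -0.0], [0.005, -1.0, 0.003], [-0.0, -0.003, -1.0]]
wrist_force: [0.4, 0.2, -4.9]
gripper_width: 0.315
time_s: 22.72
tcp_pos: [0.4632, -0.2695, 0.1655]
ee_rot: [[1.0, 0.019, -0.011], [0.02, -1.0, 0.011], [-0.011, -0.011, -1.0]]
wrist_force: [1.9, 1.9, -5.4]
gripper_width: 0.313
time_s: 23.13
tcp_pos: [0.461, -0.2458, 0.1626]
ee_rot: [[1.0, 0.011, -0.016], [0.011, -1.0, 0.009], [-0.016, -0.009, -1.0]]
wrist_force: [1.3, -0.5, -2.8]
gripper_width: 0.313
[-0.87  0.16 -4.95] [-0.136 -0.041  0.042] [ 0.4588 -0.2441  0.1601] 0.31079103994228313
[ 0.58 -0.62 -4.35] [-0.144 -0.091  0.003] [ 0.4573 -0.2439  0.1576] 0.3166768163005763
[-0.17  1.01 -3.6 ] [-0.152 -0.078  0.014] [ 0.456  -0.2434  0.1556] 0.31514954728906885
[ 0.63 -0.54 -4.29] [-0.136 -0.127 -0.023] [ 0.4552 -0.243   0.1541] 0.3151027551932036
time_s: 23.88
tcp_pos: [0.4551, -0.2429, 0.1598]
ee_rot: [[0.999, 0.005, -0.035], [0.009, -0.995, 0.103], [-0.034, -0.103, -0.994]]
wrist_force: [0.1, 0.6, -3.5]
gripper_width: 0.314
mean [-1.010e-01  1.450e-01 -4.072e+00 -3.650e-01 -9.300e-02  4.000e-03] sd [0.586 0.554 0.49  0.027 0.032 0.027] [ 0.4553 -0.2431  0.1601] [-0.034  0.104 -0.994] 24.8333
time_s: 25.3
tcp_pos: [0.4557, -0.2431, 0.1603]
ee_rot: [[0.999, 0.01, -0.032], [0.008, -0.997, -0.07], [-0.033, 0.07, -0.997]]
wrist_force: [0.9, 0.3, -3.2]
gripper_width: 0.314
mean [ 0.016 -0.007 -4.01   0.195 -0.086 -0.005] sd [0.43  0.515 0.554 0.029 0.027 0.028] [ 0.4554 -0.2431  0.1601] [-0.033 -0.072 -0.997] 26.25
```

```bash
python3 -m creep '[[0,0,0,-0.0,-0.04,0,0],[0,0,0,0,-0.08,0,0],[0,0,0,0,-0.09,0,0],[0,0,0,0,-0.09,0,0],[0,0,0,0,-0.09,0,0]]'; python3 avg.py; python3 -m creep '[[0,0,0,0,0.04,0,0],[0,0,0,0,0.08,0,0],[0,0,0,0,0.12,0,0],[0,0,0,0,0.16,0,0],[0,0,0,0,0.2,0,0]]';python3 -m creep '[[0,0,0,-0.0,0.02,0,0],[0,0,0,0,0.02,0,0],[0,0,0,0,0.02,0,0]]'; python3 avg.py
```

```text
time_s: 26.72
tcp_pos: [0.4552, -0.2426, 0.1599]
ee_rot: [[0.999, 0.021, -0.029], [0.009, -0.938, -0.346], [-0.034, 0.345, -0.938]]
wrist_force: [0.0, -0.3, -4.3]
gripper_width: 0.316
mean [ 1.200e-01  3.000e-03 -4.151e+00  1.117e+00 -1.080e-01 -1.000e-03] sd [0.567 0.394 0.494 0.032 0.027 0.036] [ 0.4554 -0.2431  0.1601] [-0.028 -0.347 -0.937] 27.6667
time_s: 28.13
tcp_pos: [0.4569, -0.2427, 0.1616]
ee_rot: [[1.0, 0.004, -0.031], [0.011, -0.968, 0.249], [-0.029, -0.249, -0.968]]
wrist_force: [-0.3, 0.2, -5.4]
gripper_width: 0.319
time_s: 28.38
tcp_pos: [0.4569, -0.2441, 0.161]
ee_rot: [[1.0, -0.001, -0.031], [0.009, -0.952, 0.307], [-0.03, -0.307, -0.951]]
wrist_force: [0.1, 0.0, -4.3]
gripper_width: 0.313
mean [-0.039  0.103 -4.14  -1.062 -0.112 -0.006] sd [0.448 0.482 0.569 0.036 0.037 0.02 ] [ 0.4568 -0.2427  0.1616] [-0.031  0.309 -0.95 ] 29.3333
```

```bash
sed -i 's/^F=np.array(F);/F=np.array(F);print("h1",F[:10].mean(0)[3:].round(3),"h2",F[10:].mean(0)[3:].round(3));/' avg.py; python3 tgt.py '[.4653,-.2529,.17]'
```

```text
rot [-0.1001  0.0097  0.002 ] pos [ 0.4568 -0.2427  0.1616] shift [ 0.027   0.0236 -0.0381] 29.3833 [ 1.12  0.36 -4.1 ]
```

```bash
python3 -m creep '[[0,0.027,0.024,-0.038,-0.035,0.015,0],[0,0.027,0.024,-0.038,-0.07,0.03,0],[0,0.027,0.024,-0.038,-0.1,0.045,0.002],[0,0.027,0.024,-0.038,-0.1,0.045,0.002],[0,0.027,0.024,-0.038,-0.1,0.045,0.002]]'; python3 avg.py; python3 -m creep '[[0,0,0,0,0,-0.035,0],[0,0,0,0,0,-0.07,0],[0,0,0,0,0,-0.07,0],[0,0,0,0,0,-0.07,0],[0,0,0,0,0,-0.07,0]]'; python3 avg.py
```

```text
time_s: 29.8
tcp_pos: [0.4636, -0.2516, 0.1696]
ee_rot: [[0.994, -0.015, 0.106], [-0.015, -1.0, 0.002], [0.105, -0.003, -0.994]]
wrist_force: [1.0, 0.1, -3.7]
gripper_width: 0.312
h1 [-0.015  0.309 -0.002] h2 [-0.015  0.332 -0.003]
mean [-1.200e-02  5.900e-02 -4.089e+00 -1.500e-02  3.200e-01 -2.000e-03] sd [0.653 0.425 0.384 0.024 0.043 0.033] [ 0.4653 -0.253   0.17  ] [ 0.109 -0.001 -0.994] 30.75
time_s: 31.22
tcp_pos: [0.465, -0.2527, 0.1696]
ee_rot: [[0.994, -0.017, -0.11], [-0.017, -1.0, 0.004], [-0.11, -0.002, -0.994]]
wrist_force: [-0.3, -0.1, -3.7]
gripper_width: 0.317
h1 [-0.037 -0.336 -0.002] h2 [-0.029 -0.343 -0.014]
mean [ 0.055  0.069 -4.156 -0.033 -0.34  -0.008] sd [0.526 0.382 0.499 0.028 0.04  0.032] [ 0.4653 -0.253   0.17  ] [-0.111  0.003 -0.994] 32.1667
```

```bash
python3 -m creep '[[0,0,0,0,0,0.035,0],[0,0,0,0,0,0.055,0],[0,0,0,0,0,0.055,0],[0,0,0,0,0,0.055,0],[0,0,0,0,0,0.055,0]]'; python3 avg.py; python3 -m creep '[[0,0,0,0,0,-0.035,0],[0,0,0,0,0,-0.04,0],[0,0,0,0,0,-0.04,0],[0,0,0,0,0,-0.04,0],[0,0,0,0,0,-0.04,0]]'; python3 avg.py
```

```text
time_s: 32.63
tcp_pos: [0.4658, -0.2531, 0.1702]
ee_rot: [[0.998, -0.017, 0.061], [-0.017, -1.0, -0.0], [0.061, -0.001, -0.998]]
wrist_force: [-0.0, -0.6, -4.6]
gripper_width: 0.314
h1 [-0.047  0.205 -0.005] h2 [-0.033  0.145 -0.006]
mean [-0.011 -0.104 -4.258 -0.04   0.175 -0.006] sd [0.521 0.331 0.415 0.041 0.056 0.022] [ 0.4653 -0.253   0.17  ] [ 0.062  0.    -0.998] 33.5833
time_s: 34.05
tcp_pos: [0.4649, -0.2528, 0.1698]
ee_rot: [[0.998, -0.017, -0.063], [-0.017, -1.0, 0.003], [-0.063, -0.002, -0.998]]
wrist_force: [-0.6, 0.5, -4.2]
gripper_width: 0.313
h1 [-0.048 -0.213 -0.   ] h2 [-0.038 -0.195 -0.002]
mean [ 0.000e+00  5.800e-02 -4.058e+00 -4.300e-02 -2.040e-01 -1.000e-03] sd [0.448 0.556 0.297 0.026 0.035 0.022] [ 0.4653 -0.253   0.1699] [-0.064  0.002 -0.998] 35.0
```

R is the rattler: it shows the run-to-low-side offset, plus slow moment drift while still (0.205→0.145). I'll level it, shake with longer strokes toward +y (away from the bottle), then carry it to the tray.

```bash
python3 -m creep '[[0,0,0,-0.03,0,0.02,0.003],[0,0,0,-0.03,0,0.02,0.003],[0,0,0,-0.03,0,0.02,0.003]]'; python3 -m creep '[[0,0,-0.13,0,0,0,0],[0,0,-0.26,0,0,0,0],[0,0,-0.13,0,0,0,0],[0,0,0,0,0,0,0],[0,0,-0.13,0,0,0,0]]';  python3 -m creep '[[0,0,-0.13,0,0,0,0],[0,0,0,0,0,0,0],[0,0,-0.13,0,0,0,0],[0,0,0,0,0,0,0],[0,0,-0.13,0,0,0,0]]'; for i in 1 2 3 ; do python3 -m creep '[[0,0,0,0,0,0,0]]' >/dev/null;  python3 tgt.py '[.645,.108,.19]'; done
```

```text
time_s: 35.3
tcp_pos: [0.4656, -0.2531, 0.1796]
ee_rot: [[1.0, -0.027, -0.001], [-0.026, -1.0, 0.001], [-0.001, -0.001, -1.0]]
wrist_force: [0.1, 0.1, -3.9]
gripper_width: 0.312
time_s: 35.72
tcp_pos: [0.4649, -0.2272, 0.1793]
ee_rot: [[0.999, -0.046, -0.002], [-0.046, -0.999, -0.004], [-0.002, 0.004, -1.0]]
wrist_force: [0.8, -0.3, -4.0]
gripper_width: 0.313
time_s: 36.13
tcp_pos: [0.4649, -0.1995, 0.1789]
ee_rot: [[0.998, -0.063, -0.004], [-0.063, -0.998, -0.008], [-0.004, 0.008, -1.0]]
wrist_force: [0.5, -1.5, -4.1]
gripper_width: 0.314
rot [ 0.0021  0.0017 -0.0205] pos [ 0.4646 -0.1982  0.1784] shift [ 0.5341 -1.0571 -0.0488] 36.2167 [-1.46 -1.48 -4.87]
rot [ 0.0022  0.0023 -0.0207] pos [ 0.4644 -0.1988  0.1781] shift [ 0.5339 -1.0595 -0.0512] 36.3 [ 0.07 -0.1  -4.78]
rot [ 0.0021  0.0027 -0.0206] pos [ 0.4644 -0.1986  0.1777] shift [ 0.5342 -1.0587 -0.0528] 36.3833 [-0.26 -0.43 -4.74]
```

```bash
python3 -m creep '[[0,0.1,-0.07,-0.07,0,0,-0.01],[0,0.3,-0.6,-0.07,0,0,-0.02],[0,0.3,-0.6,-0.07,0,0,-0.02],[0,0.3,-0.6,-0.07,0,0,-0.02],[0,0.3,-0.6,-0.07,0,0,-0.02]]'; python3 tgt.py '[.645,.108,.185]'
```

```text
time_s: 36.8
tcp_pos: [0.5651, -0.0257, 0.1967]
ee_rot: [[1.0, -0.001, -0.009], [-0.001, -1.0, -0.006], [-0.009, 0.006, -1.0]]
wrist_force: [0.5, -1.1, -4.4]
gripper_width: 0.315
rot [ 0.002   0.0028 -0.0004] pos [ 0.5651 -0.0257  0.1967] shift [ 0.2659 -0.4463  0.0336] 36.8 [ 0.5  -1.11 -4.44]
```

```bash
python3 -m creep '[[0,0.07,-0.11,0,0.002,0.003,0],[0,0.135,-0.225,0,0.002,0.003,0],[0,0.19,-0.32,0.02,0.002,0.003,0],[0,0.24,-0.4,0.03,0.002,0.003,0],[0,0.266,-0.446,0.03,0.002,0.003,0]]'; python3 -m creep '[[0,0,0,0,0,0,0],[0,0,0,0,0,0,0]]'; python3 tgt.py '[.645,.108,.185]'
```

```text
time_s: 37.22
tcp_pos: [0.646, 0.1116, 0.184]
ee_rot: [[1.0, 0.002, -0.001], [0.002, -1.0, -0.001], [-0.001, 0.0, -1.0]]
wrist_force: [-0.3, -0.2, -4.1]
gripper_width: 0.312
time_s: 37.38
tcp_pos: [0.6457, 0.1132, 0.1823]
ee_rot: [[1.0, 0.004, -0.004], [0.004, -1.0, -0.001], [-0.004, 0.001, -1.0]]
wrist_force: [-1.3, -0.3, -4.8]
gripper_width: 0.314
rot [0.0004 0.0013 0.0014] pos [0.6457 0.1132 0.1823] shift [-0.0025  0.0175 -0.0088] 37.3833 [-1.28 -0.34 -4.79]
```

```bash
python3 -m creep '[[0,0,0.13,-0.02,0,0,0],[0,0,0.02,-0.02,0,0,0],[0,0,-0.12,-0.02,0,0,0],[0,0,0.01,-0.02,0,0,0],[0,0,0.13,-0.02,0,0,0]]'; python3 -m creep '[[0,0,-0.12,0,0,0,0],[0,0,-0.24,0,0,0,0],[0,0,-0.12,0,0,0,0],[0,0,0,0,0,0,0],[0,0,-0.06,0,0,0,0]]'; python3 -m creep '[[0,0,0,0,0.028,0,0],[0,0,0,0,0.028,0,0],[0,0,0,0,0.028,0,0],[0,0,0,0,0.028,0,0]]'; python3 avg.py; python3 -m creep '[[0,0,0,0,-0.035,0,0],[0,0,0,0,-0.056,0,0],[0,0,0,0,-0.056,0,0],[0,0,0,0,-0.056,0,0]]'; python3 avg.py; python3 tgt.py '[.645,.108,.185]'
```

```text
time_s: 37.8
tcp_pos: [0.6451, 0.0791, 0.1882]
ee_rot: [[1.0, 0.014, -0.004], [0.014, -1.0, -0.001], [-0.004, 0.001, -1.0]]
wrist_force: [-0.1, -1.4, -3.7]
gripper_width: 0.316
time_s: 38.22
tcp_pos: [0.6433, 0.0895, 0.1883]
ee_rot: [[1.0, 0.008, -0.008], [0.007, -1.0, -0.004], [-0.008, 0.004, -1.0]]
wrist_force: [-0.1, 0.1, -4.0]
gripper_width: 0.315
time_s: 38.55
tcp_pos: [0.643, 0.0886, 0.1885]
ee_rot: [[1.0, 0.006, -0.009], [0.007, -0.997, 0.082], [-0.008, -0.082, -0.997]]
wrist_force: [-0.2, 1.1, -4.0]
gripper_width: 0.317
h1 [-0.285 -0.028  0.001] h2 [-0.273 -0.053 -0.002]
mean [ 4.200e-02  1.510e-01 -4.206e+00 -2.790e-01 -4.000e-02 -1.000e-03] sd [0.636 0.582 0.491 0.029 0.041 0.023] [0.6433 0.0895 0.1884] [-0.009  0.083 -0.996] 39.5
time_s: 39.88
tcp_pos: [0.6428, 0.0904, 0.1877]
ee_rot: [[1.0, 0.01, -0.009], [0.009, -0.996, -0.091], [-0.01, 0.091, -0.996]]
wrist_force: [-0.5, -0.3, -3.5]
gripper_width: 0.314
h1 [ 0.277 -0.07   0.021] h2 [ 0.236 -0.061 -0.003]
mean [-0.074 -0.209 -4.157  0.257 -0.066  0.009] sd [0.36  0.542 0.524 0.036 0.03  0.033] [0.6433 0.0895 0.1883] [-0.008 -0.092 -0.996] 40.8333
rot [0.0294 0.0025 0.0025] pos [0.6433 0.0895 0.1883] shift [ 0.0063 -0.0623  0.0053] 40.8833 [ 0.15  0.29 -3.12]
```

Consistent again: R's contents move. Level and centre over the tray.

```bash
python3 -m creep '[[0,0.006,-0.03,0.005,0.015,0.0025,0.0025],[0,0.006,-0.05,0.0,0.03,0.0025,0.0025],[0,0.006,-0.062,0.0,0.03,0.0025,0.0025],[0,0.006,-0.062,0.0,0.03,0.0025,0.0025],[0,0.006,-0.062,0.0,0.03,0.0025,0.0025]]'; python3 -m creep '[[0,0,0,0,0,0,0],[0,0,0,0,0,0,0],[0,0,0,0,0,0,0],[0,0,0,0,0,0,0],[0,0,0,0,0,0,0]]'; python3 avg.py
python3 - <<'E'
from h import *
for n in("scene","top"): cv2.imwrite(f"pics/{n}9.png",r.capture(n))
s=r.sense();print(s["tcp_pos"],s["joint_velocities"].round(2),s["gripper_width"])
E
```

```text
time_s: 41.3
tcp_pos: [0.6448, 0.108, 0.1865]
ee_rot: [[1.0, 0.0, -0.0], [0.0, -1.0, 0.001], [-0.0, -0.001, -1.0]]
wrist_force: [0.4, 1.1, -4.0]
gripper_width: 0.313
time_s: 41.72
tcp_pos: [0.6448, 0.108, 0.1865]
ee_rot: [[1.0, 0.001, -0.001], [0.001, -1.0, 0.0], [-0.001, -0.0, -1.0]]
wrist_force: [-0.6, -0.5, -4.1]
gripper_width: 0.311
h1 [-0.066 -0.05   0.006] h2 [-0.09  -0.05  -0.005]
mean [-0.051 -0.039 -4.216 -0.078 -0.05   0.   ] sd [0.399 0.423 0.603 0.028 0.036 0.029] [0.6448 0.108  0.1865] [-0.     0.001 -1.   ] 42.6667
[0.64485544 0.10800609 0.18653911] [ 0.06  0.01 -0.07  0.06  0.08  0.02] 0.31446795234938113
```

View pics/scene9.png

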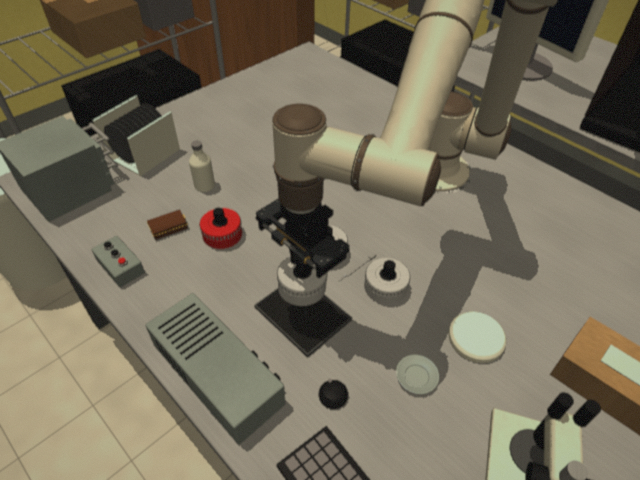

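View pics/top9.png

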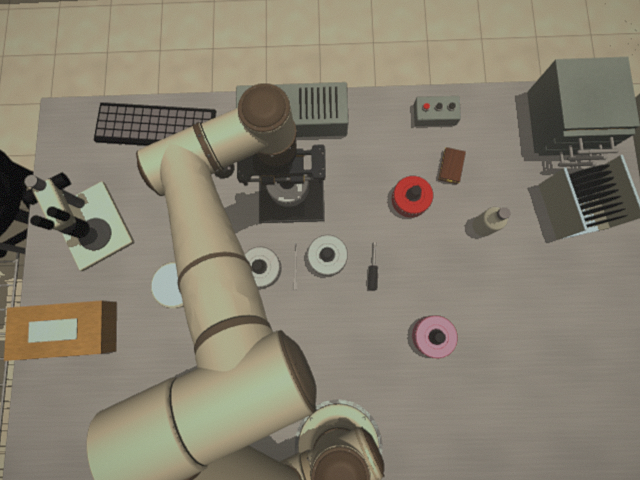

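The canister hangs upright over the tray (scene about 302,282; top about 292,190). The left and middle ones stand at top (260,267) and (327,256), as at the start, and the other items I can see look unmoved; the arm hides part of the wafer case. Handing in.

Run:
```python
from station import r
print(r.finish_job())
```

```text
the job is handed in; nothing more can be done
None
```

I judged the right canister to be the rattling one. The job was handed in at about 43 s with the gripper holding it over the tray.

**How I told them apart:** I lifted, shook and tilted all three. I compared how far the wrist moment swung between opposite tilts with the swing expected from a fixed load. A loose ball running to the low side makes the swing smaller, by about 0.108 N m in theory.

| Canister | Shortfall in swing (N m) | Verdict |
|---|---|---|
| Right | 0.03 to 0.09, in all five tilt pairs | Rattling; its moment also drifted while held still |
| Middle | about 0 | Sound |
| Left | −0.08 (one tilt pair, short averaging) | Sound, less thoroughly tested |

**Last checks:**
- **Held canister:** the tool was upright over the tray centre at (0.645, 0.108). The underside was about 10 cm above the bench, worked out from the grip height. The grip was firm at an opening of 0.31, and the joints were still.
- **Other two canisters:** the final pictures show them upright at their starting places.
- **Bystanders:** none looked moved, though the arm partly hid the wafer case in the top view.

**What was less clean:**
- The moment shortfall on the right canister was smaller than theory and scattered.
- The left canister's deviation had the wrong sign for a loose ball. I took it as measurement error and did not repeat the test.
- I could not measure the ball's spin. The shaking strokes were commanded at about 40 mm per 1/12 s, which should be enough to pass 12 rad/s.
- I set the left canister down rather firmly, with about 34 N at the wrist.

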